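# Free the slide stage's brake and push it to the marked stop

## Robot

A 7-joint arm with a two-finger parallel gripper is mounted at the origin on a cart in front of the work surface, level with it; the furniture and walls round the work are solid. World frame = base frame: x ahead of the robot, y to its left, z up, the work surface at z = 0. Lengths are in m, angles in rad, forces in N, time in s.
With the tool pointing down it reaches from about 0.35 to 0.9 m from the base axis. Payload 8.1 kg.
Tool frame: the origin (TCP) lies midway between the tips of the shut fingers; the grasp point (between the pads) lies 19 mm behind it; z points along the fingers, y is the direction in which the jaws open and shut (so a half turn about z gives the same grasp; the last joint's range is limited). The gripper opens to 92 mm and grips with 3 to 60 N. Pads are 19 mm wide; open, the fingers measure 130 mm over their backs; the gripper's body (75 mm by 190 mm) begins 47 mm behind the grasp point.
Start: joints at [-1.242, 0.434, 0.025, 1.573, -0.012, 1.134, -0.075], TCP at [0.262, 0.568, 0.227] pointing down, gripper open.
Joint ranges: [-2.62, 2.62], [-0.44, 2.09], [-1.27, 1.32], [0.08, 2.57], [-1.32, 4.46], [0.12, 2], [-2.74, 2.74]. Speed limits (rad/s): [2.22, 2.22, 3.01, 3.01, 3.14, 3.14, 3.14].

## Interface

Orientations are given as a rotation vector (axis times angle).
In Python, from cell import readout, imaging, arm gives the robot as it stands.
- The arm moves only by the tool send_rows, never from a script. Its arguments are lists of equal length, an entry for each row: "claw": the gripper command: -1 is fully open, 1 is shut, values between are in proportion; "delta_pos": the shift along the tool's x, y, z as a fraction of full scale, a list of three; "dr": the turn, a rotation vector about the tool's x, y, z as a fraction of full scale, a list of three. In form: {"claw": [claw, ...], "delta_pos": [[dx, dy, dz], ...], "dr": [[ax, ay, az], ...]}. A call has exactly 5 rows; each row is the pose to reach, as a shift and turn from the pose commanded when the call began, along the tool's axes at that moment; what a row does not reach only later rows make up. Full scale, the value 1, is 250 mm for a shift and 2 rad for a turn. A row lasts 1/10 s, in which the tool goes at most 50 mm and 8.59 degrees, less where a joint would pass 70% of its speed; a pose out of reach is approached as far as the arm can. A call with a number of a shift or a turn outside -1 to 1 is refused whole. A call with a gripper value outside its range is refused whole. The fingers move at their own pace and stop on an object; "force" is the grip in N (left out, the last holds). Time passes only in rows, so rows that repeat a pose let the fingers close, or fill a call up. It gives the time, the measured TCP pose, the force and the opening at its end, in the units of the state.
- readout.observe(): the state, without advancing time (a new reading comes with each control period).
- imaging.get_image(name): name is "scene" or "top" or "wrist"; returns (picture, depth): 420x560x3 uint8, blue, green, red; 420x560 float32, m along the optical axis (not along the pixel's ray), 0 where there is no reading.
- imaging.get_calibration(name): a dict with "vfov" (degrees; the focal length in pixels is half the picture's height over the tangent of half this angle, whatever the lens; pixels are square), "cx", "cy" (the principal point, pixels), "extrinsics" (4x4, takes a point from world to camera coordinates). Camera axes: x right, y down, z forward; pixel columns grow to the right and rows downward; lengths in m; the calibration is good to about 2 mm. A picture is of the moment at which its call begins: read the wrist's pose just before it. get_calibration takes no time and is no camera call; for the wrist camera it gives the pose at the moment of the call.
- arm.sign_off(): hands the job in, once; it reports no verdict.
The state is a dict: "clock": time; "joints": joint angles; "dq": joint speeds; "joint_efforts": joint torques, N m; "position": TCP position; "ee_rot": TCP orientation; "force": force on the tool from outside, world axes, zero at the start; "ft_torque": the same for the moment, N m; "width": opening from 0.0 (shut) to 1.0 (fully open).
Only numpy, scipy, OpenCV 4.12 (cv2) and the standard library are available. Lean on these libraries where they do the work, as an engineer would, in place of code of your own. Each camera call takes 0.05 s, during which the arm holds its last target.

## Task

Bring the slide stage on the bench rail to its viewing position: press down the sprung black thumb pad in the middle of the slider to free its brake and, keeping it pressed, push the slider along the rail until it rests against the marked stop, the one with the upright pointed cone. Then let the pad come up so that the brake holds again. Do not drag the slider with the brake on, and leave the loose things around the rail where they are.

Things in the scene. Friction and masses are not known exactly. Their poses are not given: they have to be found in the camera images.
- rail: Fixed aluminium bench rail with scale ticks, 320 mm long, 50 mm wide (60 mm at its grey end feet), bar top 25 mm high. Origin: middle of its underside on the table; its y axis runs along the rail, x across it (away from the robot, up to about 17 degrees turned), z up.
- slider (a joint): Position (m) of the slider along the rail's +y, 0 at the rail's middle. Grey carriage 76 mm long, 58 mm wide; a shoulder 8 mm thick at either end rises to 54 mm; the pad sits in the 60 mm gap between them. On its far side a platform with a glass slide, 42 mm wide, 32 mm high. Slides with 1 to 3 N; with the brake on holds against about 15 N.
- brake_pad (a joint): How far the thumb pad is pressed (m): 0 up (brake on), 0.008 fully down on its hard stop. It takes about 4 N at 2 mm, 5 to 6 N at 5 mm. The brake is free from 3 mm on; 4 to 7 mm is a good depth to keep while pushing. A fingertip may slip along the pad to a shoulder before the slider follows.
- pad_top (a point): Centre of the top of the thumb pad, a ribbed black pad 50 mm (across the rail) x 52 mm (along the rail) in the middle of the slider; 46 mm above the table when up, it sinks and slides with the pad. It is the slider's middle too: 38 mm from either end face.
- marked_stop: The marked stop: aluminium block clamped fast over the rail, 20 mm long, 56 mm wide, 40 mm high, small clamp knob in front, with an upright pointed white cone on top (18 mm wide, tip at 72 mm). Origin: under its middle, at table height, on the rail's centre line; axes as the rail's. It may be on either side of the slider. When the slider rests against it, pad_top is 48 mm from this origin horizontally.
- plain_stop: The other stop, the same block and knob but flat on top with only a small screw, on the other side of the slider. Origin and axes likewise.
- oil_bottle: Bystander, stands loose near the rail and is to be left alone: brown dropper bottle, 28 mm wide, 60 mm high, on the robot's side of the rail. Origin: centre of its underside.
- carton_slides: Bystander, stands loose near the rail and is to be left alone: carton 56 x 82 x 34 mm on the robot's side. Origin: centre of its underside.
- forceps: Bystander, stands loose near the rail and is to be left alone: slim steel forceps lying along the rail on the robot's side, 14 x 126 x 9 mm. Origin: centre of its underside.
- dropper_2: Bystander, stands loose near the rail and is to be left alone: small white dropper bottle, 25 mm wide, 60 mm high, on the far side. Origin: centre of its underside.
- carton_cover: Bystander, stands loose near the rail and is to be left alone: small carton 45 x 60 x 18 mm on the far side. Origin: centre of its underside.
- dropper_4: Bystander, stands loose near the rail and is to be left alone: small white dropper bottle, 24 mm wide, 52 mm high, on the far side. Origin: centre of its underside.

How it is judged:
By the outcome, as a careful person would: the job done as asked, in the order asked, and still so for the second after the job is handed in, with the robot touching nothing.
It also fails if it takes over 32 s, if anything falls off the work surface, if the arm or the gripper's body presses on something with over 40 N, if the wrist force passes 120 N, or if a joint passes its speed limit or range.

## Working session

There is one attempt and no reset: what is moved stays moved. The work goes in short steps, Python scripts to look and compute and a tool call to move; the robot and the scene stay as the last step left them, time stands still between calls to the robot, and variables do not carry over. Pictures are saved under pics/ and viewed, and the job is handed in when it is done.

Besides the shell and the picture viewer there is one more tool, called after "Emit:" as name(argument=value, ...) on one line, values as JSON. send_rows: Moves the arm, as the interface text tells. Its arguments: {"type":"object","properties":{"claw":{"type":"array","items":{"type":"number"}},"delta_pos":{"type":"array","items":{"type":"array","items":{"type":"number","minimum":-1,"maximum":1}}},"dr":{"type":"array","items":{"type":"array","items":{"type":"number","minimum":-1,"maximum":1}}},"force":{"type":"number"}},"required":["claw","delta_pos","dr"]}

```bash
mkdir -p pics; ls; python3 - <<'E'
from cell import readout, imaging, arm
import cv2, numpy as np
s=readout.observe(); print(s)
for n in ("scene","top"):
    p,d=imaging.get_image(n); cv2.imwrite(f"pics/{n}0.png",p); np.save(f"pics/{n}0.npy",d)
    c=imaging.get_calibration(n); print(n,c["vfov"],c["cx"],c["cy"],np.round(c["extrinsics"],4).tolist())
E
```

```text
pics
{'clock': 0.0, 'joints': array([-1.24160348,  0.43522563,  0.02499069,  1.57409602, -0.01156393,
        1.13400816, -0.07506146]), 'dq': array([-0.00255303,  0.00036443, -0.0001297 , -0.00061849, -0.00125052,
        0.00047028,  0.00033557]), 'joint_efforts': array([-1.57150491e-03, -6.67829847e+01,  9.83969830e-01, -3.14452672e+01,
       -6.06942200e-02,  4.26045607e-02,  1.79743392e-04]), 'position': array([0.26141978, 0.56713466, 0.22594397]), 'ee_rot': array([-6.73016694e-01, -3.06849279e+00,  2.48978576e-03]), 'force': array([ 0.56005193,  0.12828276, -0.50920551]), 'ft_torque': array([ 0.0139152 , -0.00725829, -0.04713726]), 'width': 1.000665381261649}
scene 44.87413518166002 284.77563085970843 215.197843346719 [[0.8354, -0.5496, 0.0091, -0.3905], [-0.3519, -0.5475, -0.7592, 0.3015], [0.4223, 0.631, -0.6507, 0.5636], [0.0, 0.0, 0.0, 1.0]]
top 46.64811493277588 281.1253100029935 202.76477388405613 [[-0.0134, -0.9999, -0.0045, 0.1289], [-0.9994, 0.0135, -0.0304, 0.545], [0.0304, 0.0041, -0.9995, 0.971], [0.0, 0.0, 0.0, 1.0]]
```

View pics/scene0.png

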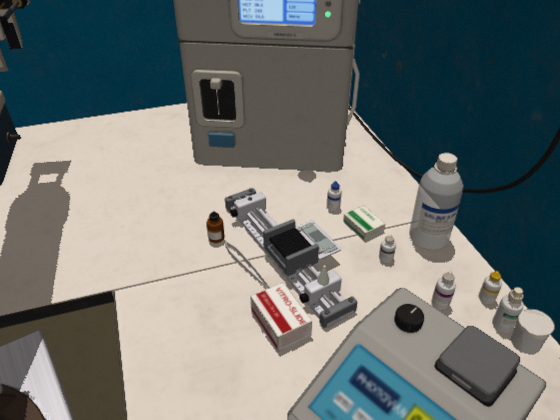

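View pics/top0.png

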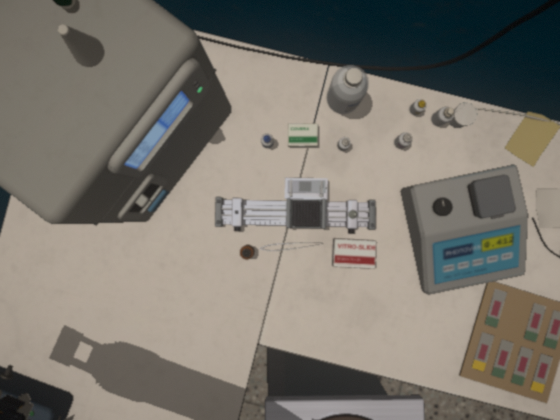

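```bash
cat > h.py <<'E'
import numpy as np, cv2
from cell import imaging
def world(n,d,c=None):
    c=c or imaging.get_calibration(n); H,W=d.shape
    f=H/2/np.tan(np.radians(c["vfov"]/2)); v,u=np.mgrid[:H,:W]
    P=np.stack([(u-c["cx"])/f*d,(v-c["cy"])/f*d,d],-1); E=c["extrinsics"]
    return (P-E[:3,3])@E[:3,:3]
E
python3 - <<'E'
from h import *
d=np.load("pics/top0.npy"); p=cv2.imread("pics/top0.png"); W=world("top",d)
cv2.imwrite("pics/topz.png",cv2.resize(p[165:285,205:395],None,fx=4,fy=4,interpolation=cv2.INTER_CUBIC))
s=cv2.imread("pics/scene0.png");cv2.imwrite("pics/scz.png",cv2.resize(s[170:360,200:400],None,fx=3,fy=3,interpolation=cv2.INTER_CUBIC))
for r in (214,):
  for u in range(212,382,3): print(u,r,np.round(W[r,u]*1000).astype(int).tolist(),end=' ')
E
```

```text
212 214 [526, 263, -3] 215 214 [526, 252, 27] 218 214 [526, 246, 26] 221 214 [526, 241, 25] 224 214 [525, 235, 26] 227 214 [525, 229, 27] 230 214 [525, 223, 26] 233 214 [525, 215, 40] 236 214 [525, 209, 42] 239 214 [525, 203, 44] 242 214 [525, 198, 36] 245 214 [525, 194, 11] 248 214 [525, 188, 11] 251 214 [525, 182, 12] 254 214 [525, 176, 10] 257 214 [525, 170, 11] 260 214 [525, 164, 14] 263 214 [525, 158, 11] 266 214 [524, 152, 14] 269 214 [524, 146, 9] 272 214 [524, 140, 14] 275 214 [524, 134, 10] 278 214 [524, 128, 12] 281 214 [524, 122, 9] 284 214 [524, 116, 12] 287 214 [524, 110, 55] 290 214 [524, 105, 53] 293 214 [523, 99, 48] 296 214 [523, 93, 47] 299 214 [523, 87, 44] 302 214 [523, 81, 48] 305 214 [523, 75, 45] 308 214 [523, 70, 48] 311 214 [523, 64, 47] 314 214 [523, 58, 46] 317 214 [523, 52, 47] 320 214 [523, 45, 31] 323 214 [523, 42, 55] 326 214 [523, 32, 13] 329 214 [523, 26, 12] 332 214 [523, 20, 11] 335 214 [523, 14, 12] 338 214 [523, 8, 9] 341 214 [522, 2, 13] 344 214 [522, -4, 10] 347 214 [522, -7, 36] 350 214 [522, -10, 55] 353 214 [522, -14, 68] 356 214 [522, -20, 63] 359 214 [522, -34, 13] 362 214 [522, -40, 9] 365 214 [522, -46, 11] 368 214 [522, -52, 15] 371 214 [522, -55, 27] 374 214 [521, -61, 30] 377 214 [522, -72, 1] 380 214 [521, -78, 0]
```

View pics/topz.png

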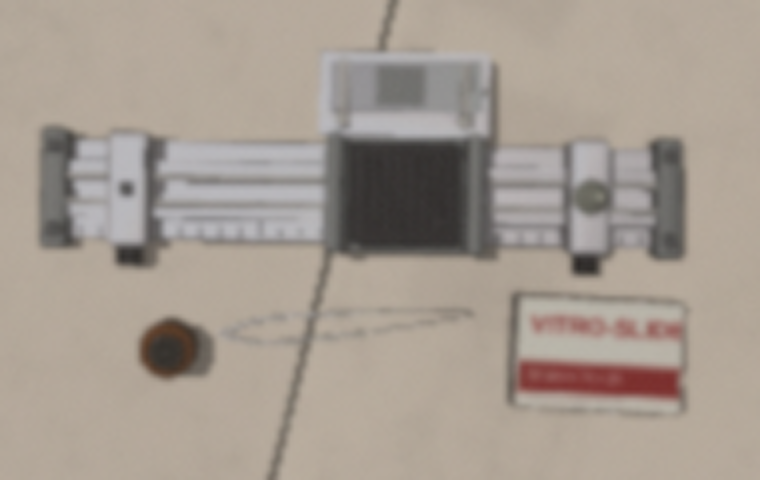

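View pics/scz.png

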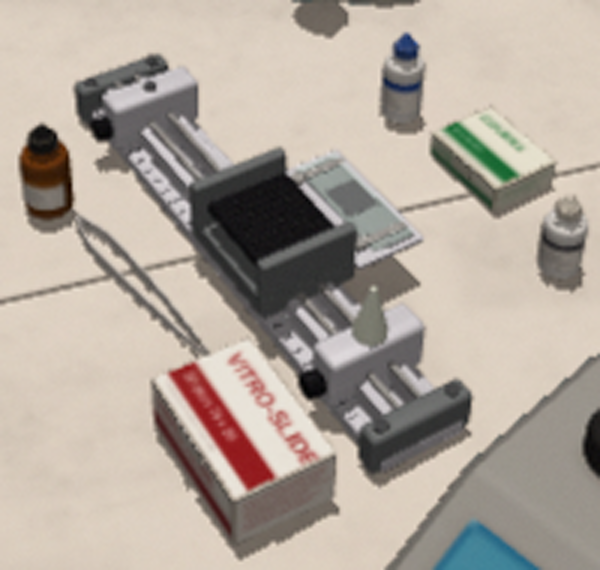

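```bash
python3 - <<'E'
from h import *
c=imaging.get_calibration("top");E=c["extrinsics"];f=210/np.tan(np.radians(c["vfov"]/2))
def ray(zu,zv,z):
    u=205+(zu-1.5)/4;v=165+(zv-1.5)/4
    R=E[:3,:3].T;o=-R@E[:3,3];r=R@np.array([(u-c["cx"])/f,(v-c["cy"])/f,1]);return (o+r*(z-o[2])/r[2])
a=ray(57,187,.028);b=ray(667,198,.028)
print("feet",a,b,np.linalg.norm(a-b))
l=ray(40,187,.028);r_=ray(685,198,.028);print("ends",l,r_,np.linalg.norm(l-r_))
t=(a-b)/np.linalg.norm(a-b);print("yaw deg",np.degrees(np.arctan2(-t[0],t[1])),"mid",(l+r_)/2)
print("stop R",ray(590,197,.04),"cone",ray(592,196,.06)," stop L",ray(127,189,.04))
print("pad box",ray(345,195,.046),ray(466,195,.046))
print("slider ends top", ray(325,195,.054),ray(495,198,.054))
# depth-based mask: rail orientation
d=np.load("pics/top0.npy");W=world("top",d)
m=(W[...,2]>.044)&(W[...,2]<.058)&(abs(W[...,1]-.075)<.05)&(abs(W[...,0]-.525)<.045)
pts=W[m];print(len(pts),pts[:,:2].min(0),pts[:,:2].max(0),cv2.minAreaRect(pts[:,:2].astype(np.float32)*1000))
E
```

```text
feet [0.53077204 0.24439994 0.028     ] [ 0.52132189 -0.05587374  0.028     ] 0.30042235465884765
ends [0.53088475 0.25278326 0.028     ] [ 0.52120314 -0.06472292  0.028     ] 0.31765375253018246
yaw deg -1.8026065726237424 mid [0.52604395 0.09403017 0.028     ]
stop R [ 0.52225379 -0.01632466  0.04      ] cone [ 0.52260299 -0.01445949  0.06      ]  stop L [0.52916689 0.20874274 0.04      ]
pad box [0.52477368 0.10281326 0.046     ] [0.52398898 0.04436694 0.046     ]
slider ends top [0.52483517 0.11251978 0.054     ] [0.5223057  0.03112785 0.054     ]
925 [0.49592213 0.03506417] [0.55433456 0.11257236] ((526.1077270507812, 73.64732360839844), (75.82463836669922, 57.74934768676758), 87.67481994628906)
```

```bash
cat >> h.py <<'E'
from cell import readout
from scipy.spatial.transform import Rotation as Ro
def go(t,yaw=None):
    s=readout.observe();R=Ro.from_rotvec(s["ee_rot"]).as_matrix()
    d=R.T@(np.array(t)-s["position"])/.25
    print("clock %.2f pos"%s["clock"],s["position"].round(4),"F",s["force"].round(2),"w",round(s["width"],3))
    print("toolx",R[:,0].round(3),"tooly",R[:,1].round(3),"toolz",R[:,2].round(3)); print("delta",d.round(4))
    if yaw is not None:
        y=np.array([np.cos(np.radians(yaw)),np.sin(np.radians(yaw)),0]);z=np.array([0,0,-1.])
        T=np.stack([np.cross(y,z),y,z],1); print("dr",(Ro.from_matrix(R.T@T).as_rotvec()/2).round(4))
E
python3 - <<'E'
from h import *
go([.40,.20,.227],88)
W=world("top",np.load("pics/top0.npy"));m=(W[...,2]>.12)&(W[...,0]<.8)
print(W[m].reshape(-1,3)[:, :].min(0),W[m].max(0)); 
for k in (.25,.3,.35,.4,.5): 
  q=W[m&(W[...,1]<k+.03)&(W[...,1]>k-.03)]; print(k,q[:,0].min() if len(q) else None)
E
```

```text
clock 0.10 pos [0.2615 0.5672 0.2261] F [-1.2   0.24 -0.89] w 0.999
toolx [-0.908  0.419 -0.   ] tooly [ 0.419  0.908 -0.001] toolz [-0.    -0.001 -1.   ]
delta [-1.1182 -1.102  -0.0022]
dr [-7.000e-04 -1.000e-04 -1.985e-01]
[ 0.23857571 -0.37579693  0.12000757] [0.79999796 0.52246045 0.98772482]
0.25 0.6312170829390185
0.3 0.5759114904370618
0.35 0.5179758083356313
0.4 0.5095507525826825
0.5 0.23857571322017201
```

Emit:
send_rows(claw=[1,1,1,1,1], delta_pos=[[-0.12,-0.13,0],[-0.25,-0.27,0],[-0.37,-0.4,0],[-0.5,-0.54,0],[-0.61,-0.67,0]], dr=[[0,0,-0.04],[0,0,-0.08],[0,0,-0.12],[0,0,-0.16],[0,0,-0.198]], force=20)

```text
clock: 0.6
position: [0.3305, 0.3492, 0.2264]
ee_rot: [-0.053, -3.141, 0.001]
force: [1.5, 0.3, 0.8]
width: 0.616
```

```bash
python3 -c "
from h import *
go([.45,.13,.18],88)"
```

```text
clock 0.60 pos [0.3305 0.3492 0.2264] F [1.55 0.3  0.79] w 0.616
toolx [-0.999  0.033  0.   ] tooly [ 0.033  0.999 -0.001] toolz [-0.    -0.001 -1.   ]
delta [-0.507  -0.86    0.1864]
dr [-0.0004 -0.      0.0007]
```

Emit:
send_rows(claw=[1,1,1,1,1], delta_pos=[[-0.09,-0.16,0.02],[-0.19,-0.33,0.05],[-0.29,-0.5,0.08],[-0.39,-0.67,0.12],[-0.49,-0.83,0.15]], dr=[[0,0,0],[0,0,0],[0,0,0],[0,0,0],[0,0,0]])

```text
clock: 1.1
position: [0.4452, 0.1378, 0.1888]
ee_rot: [-0.056, -3.141, 0.0]
force: [0.5, 1.0, 0.3]
width: 0.182
```

```bash
python3 -c "
from h import *
p,d=imaging.get_image('wrist');cv2.imwrite('pics/w1.png',p);np.save('pics/w1.npy',d)
go([.525,.068,.10],88)
W=world('wrist',d)
m=(W[...,2]>.042)&(W[...,2]<.058)&(abs(W[...,1]-.075)<.05)&(abs(W[...,0]-.525)<.045)
q=W[m]*1000;print(len(q),cv2.minAreaRect(q[:,:2].astype(np.float32)))
for lo,hi in ((-.005,.005),(.022,.03),(.037,.043),(.043,.05),(.051,.058)):
  k=W[(W[...,2]>lo)&(W[...,2]<hi)&(abs(W[...,1]-.075)<.15)&(abs(W[...,0]-.525)<.045)]
  if len(k): print(lo,len(k),np.percentile(k,[1,50,99],axis=0).round(4).tolist())
"
```

```text
clock 1.15 pos [0.4485 0.1298 0.188 ] F [ 2.84 -7.64 -0.5 ] w 0.132
toolx [-0.999  0.044 -0.001] tooly [ 0.044  0.999 -0.004] toolz [ 0.001 -0.004 -1.   ]
delta [-0.3164 -0.2322  0.3533]
dr [-0.0021  0.0005 -0.0046]
0 ((0.0, 0.0), (0.0, 0.0), 0.0)
-0.005 4930 [[0.4803, -0.0694, -0.0016], [0.4915, 0.1099, 0.0002], [0.5063, 0.2228, 0.0035]]
0.022 808 [[0.4865, -0.072, 0.0221], [0.5094, -0.0526, 0.0257], [0.5251, 0.2039, 0.0299]]
0.037 36 [[0.4962, -0.0336, 0.0375], [0.4975, -0.0305, 0.0399], [0.5021, -0.0257, 0.0417]]
```

View pics/w1.png

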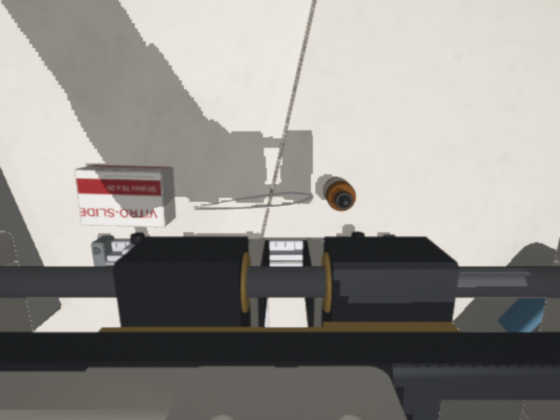

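```bash
python3 -c "
from h import *
W=world('scene',np.load('pics/scene0.npy'))
for lo,hi,y,w in ((.044,.0485,.073,.028),(.051,.058,.073,.045),(.037,.043,-.016,.03)):
  k=W[(W[...,2]>lo)&(W[...,2]<hi)&(abs(W[...,1]-y)<w)&(abs(W[...,0]-.525)<.04)]
  print(lo,len(k),cv2.minAreaRect((k[:,:2]*1000).astype(np.float32)))
k=W[(W[...,2]>.06)&(abs(W[...,1]+.016)<.03)&(abs(W[...,0]-.525)<.03)];print(k.mean(0),len(k))
go([.525,.068,.10],88)
"
```

```text
0.044 659 ((524.6905517578125, 74.19841003417969), (51.5496711730957, 51.10301971435547), 87.9450912475586)
0.051 290 ((524.1162719726562, 72.87803649902344), (77.84713745117188, 57.16322326660156), 88.07915496826172)
0.037 301 ((522.151123046875, -18.055566787719727), (20.467805862426758, 56.542999267578125), 89.21724700927734)
[ 0.52084583 -0.01877604  0.06527424] 37
clock 1.15 pos [0.4485 0.1298 0.188 ] F [ 2.84 -7.64 -0.5 ] w 0.132
toolx [-0.999  0.044 -0.001] tooly [ 0.044  0.999 -0.004] toolz [ 0.001 -0.004 -1.   ]
delta [-0.3164 -0.2322  0.3533]
dr [-0.0021  0.0005 -0.0046]
```

Emit:
send_rows(claw=[1,1,1,1,1], delta_pos=[[-0.1,-0.08,0.1],[-0.2,-0.16,0.2],[-0.31,-0.25,0.32],[-0.31,-0.25,0.32],[-0.31,-0.25,0.32]], dr=[[0,0,0],[0,0,0],[0,0,0],[0,0,0],[0,0,0]])

```text
clock: 1.65
position: [0.5196, 0.0741, 0.1082]
ee_rot: [-0.059, -3.139, 0.001]
force: [-0.2, 1.0, 0.0]
width: 0.006
```

```bash
python3 -c "
from h import *
p,d=imaging.get_image('top');cv2.imwrite('pics/t2.png',cv2.resize(p[165:285,205:395],None,fx=4,fy=4))
go([.525,.069,.06],88)"
```

```text
clock 1.70 pos [0.5196 0.0752 0.109 ] F [ 0.13  0.83 -0.72] w 0.008
toolx [-0.999  0.036  0.001] tooly [0.036 0.999 0.   ] toolz [-0.001  0.    -1.   ]
delta [-0.0226 -0.0239  0.1961]
dr [ 0.     -0.0006 -0.0005]
```

Emit:
send_rows(claw=[1,1,1,1,1], delta_pos=[[-0.022,-0.023,0.04],[-0.022,-0.023,0.1],[-0.022,-0.023,0.16],[-0.022,-0.023,0.2],[-0.022,-0.023,0.2]], dr=[[0,0,0],[0,0,0],[0,0,0],[0,0,0],[0,0,0]])

```text
clock: 2.2
position: [0.5246, 0.0691, 0.0584]
ee_rot: [-0.055, -3.14, 0.0]
force: [0.3, -0.1, 0.2]
width: 0.005
```

```bash
python3 -c "
from h import *
p,d=imaging.get_image('scene');cv2.imwrite('pics/s2.png',cv2.resize(p[170:360,200:400],None,fx=3,fy=3,interpolation=cv2.INTER_CUBIC))
go([.525,.069,.046],88)"
```

```text
clock 2.25 pos [0.5251 0.069  0.0591] F [0.73 0.12 0.88] w 0.008
toolx [-0.999  0.035  0.001] tooly [ 0.035  0.999 -0.   ] toolz [-0.001  0.    -1.   ]
delta [ 0.0005 -0.0001  0.0523]
dr [-0.     -0.0003 -0.0001]
```

View pics/s2.png

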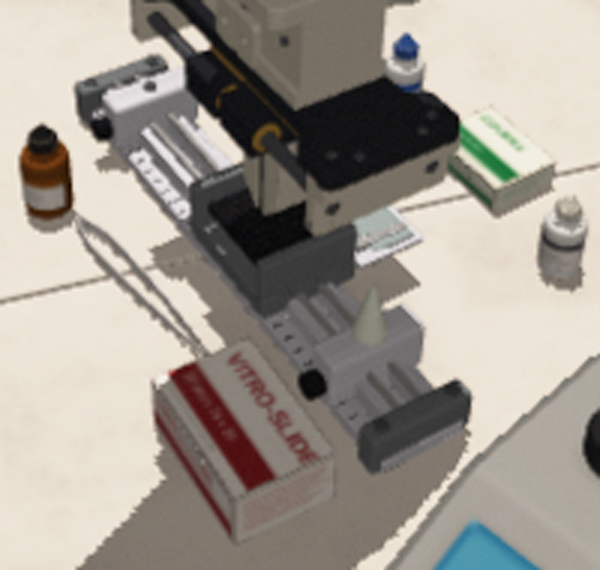

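Emit:
send_rows(claw=[1,1,1,1,1], delta_pos=[[0,0,0.02],[0,0,0.04],[0,0,0.05],[0,0,0.06],[0,0,0.06]], dr=[[0,0,0],[0,0,0],[0,0,0],[0,0,0],[0,0,0]])

```text
clock: 2.75
position: [0.5255, 0.0688, 0.0442]
ee_rot: [-0.056, -3.141, -0.0]
force: [-1.7, -0.4, 4.3]
width: 0.006
```

```bash
python3 -c "
from h import *
go([.525,.069,.041],88)"
```

```text
clock 2.75 pos [0.5255 0.0688 0.0442] F [-1.74 -0.36  4.26] w 0.006
toolx [-0.999  0.036  0.   ] tooly [0.036 0.999 0.   ] toolz [-0.  0. -1.]
delta [0.002  0.0007 0.0128]
dr [ 0.0001 -0.     -0.0005]
```

Emit:
send_rows(claw=[1,1,1,1,1], delta_pos=[[0,0,0.008],[0,0,0.015],[0,0,0.015],[0,0,0.015],[0,0,0.015]], dr=[[0,0,0],[0,0,0],[0,0,0],[0,0,0],[0,0,0]])

```text
clock: 3.25
position: [0.5255, 0.0688, 0.0408]
ee_rot: [0.056, 3.141, 0.0]
force: [-0.9, -0.1, 5.8]
width: 0.006
```

```bash
python3 -c "
from h import *
go([.525,.069,.0405],88)
import time
for i in range(3): print(readout.observe()['force'])"
```

```text
clock 3.25 pos [0.5255 0.0688 0.0408] F [-0.94 -0.13  5.79] w 0.006
toolx [-0.999  0.036 -0.   ] tooly [0.036 0.999 0.   ] toolz [ 0.  0. -1.]
delta [0.0021 0.0008 0.001 ]
dr [ 0.0001  0.0001 -0.0005]
[-0.93612659 -0.13439693  5.78798855]
[-0.93612659 -0.13439693  5.78798855]
[-0.93612659 -0.13439693  5.78798855]
```

Emit:
send_rows(claw=[1,1,1,1,1], delta_pos=[[0,-0.012,0],[0,-0.026,0],[0,-0.04,0],[0,-0.054,0],[0,-0.068,0]], dr=[[0,0,0],[0,0,0],[0,0,0],[0,0,0],[0,0,0]])

```text
clock: 3.75
position: [0.525, 0.052, 0.0408]
ee_rot: [0.056, 3.141, 0.001]
force: [-1.5, 0.5, 5.6]
width: 0.004
```

```bash
cat >> h.py <<'E'
def slider():
    for n in ("scene","top"):
        p,d=imaging.get_image(n);W=world(n,d);cv2.imwrite(f"pics/{n}_now.png",p)
        k=W[(W[...,2]>.051)&(W[...,2]<.058)&(W[...,1]<.14)&(W[...,1]>.0-.004)&(abs(W[...,0]-.525)<.04)]
        print(n,len(k),"shoulder y 2/98%",np.percentile(k[:,1],[2,98]).round(4))
E
python3 -c "
from h import *
go([.525,.069,.0405],88)
slider()"
```

```text
clock 3.75 pos [0.525  0.052  0.0408] F [-1.52  0.53  5.59] w 0.004
toolx [-0.999  0.036 -0.   ] tooly [0.036 0.999 0.   ] toolz [ 0.  0. -1.]
delta [0.0025 0.0681 0.0012]
dr [ 0.0002  0.0002 -0.0003]
scene 215 shoulder y 2/98% [0.0189 0.0938]Traceback (most recent call last):
  File "<string>", line 4, in <module>
    slider()
    ~~~~~~^^
  File "h.py", line 22, in slider
    print(n,len(k),"shoulder y 2/98%",np.percentile(k[:,1],[2,98]).round(4))
                                      ~~~~~~~~~~~~~^^^^^^^^^^^^^^^
    return _quantile_unchecked(
        a, q, axis, out, overwrite_input, method, keepdims, weights)
    return _ureduce(a,
                    func=_quantile_ureduce_func,
    ...<5 lines>...
                    overwrite_input=overwrite_input,
                    method=method)
    r = func(a, **kwargs)
    result = _quantile(arr,
                       quantiles=q,
    ...<2 lines>...
                       out=out,
                       weights=wgt)
    slices_having_nans = np.isnan(arr[-1, ...])
                                  ~~~^^^^^^^^^
IndexError: index -1 is out of bounds for axis 0 with size 0
```

Emit:
send_rows(claw=[1,1,1,1,1], delta_pos=[[0,-0.016,0],[0,-0.032,0],[0,-0.048,0],[0,-0.064,0],[0,-0.08,0]], dr=[[0,0,0],[0,0,0],[0,0,0],[0,0,0],[0,0,0]])

```text
clock: 4.35
position: [0.5243, 0.0319, 0.0408]
ee_rot: [0.056, 3.141, 0.001]
force: [-1.3, 0.7, 5.0]
width: 0.001
```

```bash
sed -i 's/("scene","top")/("scene",)/' h.py
python3 -c "
from h import *
go([.525,.069,.0405],88)
slider()"
```

```text
clock 4.35 pos [0.5243 0.0319 0.0408] F [-1.3   0.67  5.05] w 0.001
toolx [-0.999  0.036 -0.001] tooly [0.036 0.999 0.   ] toolz [ 0.001  0.    -1.   ]
delta [0.0026 0.1483 0.0013]
dr [ 0.0002  0.0003 -0.0004]
scene 221 shoulder y 2/98% [-0.0015  0.0744]
```

Emit:
send_rows(claw=[1,1,1,1,1], delta_pos=[[0,-0.006,0],[0,-0.012,0],[0,-0.018,0],[0,-0.024,0],[0,-0.03,0]], dr=[[0,0,0],[0,0,0],[0,0,0],[0,0,0],[0,0,0]])

```text
clock: 4.9
position: [0.5243, 0.0253, 0.0409]
ee_rot: [0.055, 3.14, 0.002]
force: [0.3, 4.2, 6.0]
width: 0.005
```

```bash
sed -i 's/>.0-.004/>-.0055/' h.py
python3 -c "
from h import *
go([.525,.069,.0405],88)
slider()
p=cv2.imread('pics/scene_now.png');cv2.imwrite('pics/s3.png',cv2.resize(p[200:340,220:380],None,fx=4,fy=4,interpolation=cv2.INTER_CUBIC))"
```

```text
clock 4.90 pos [0.5243 0.0253 0.0409] F [0.33 4.21 6.04] w 0.005
toolx [-0.999  0.035 -0.001] tooly [0.035 0.999 0.001] toolz [ 0.001  0.001 -1.   ]
delta [0.0034 0.175  0.0018]
dr [ 0.0006  0.0005 -0.0001]
scene 211 shoulder y 2/98% [-0.0051  0.0682]
```

View pics/s3.png

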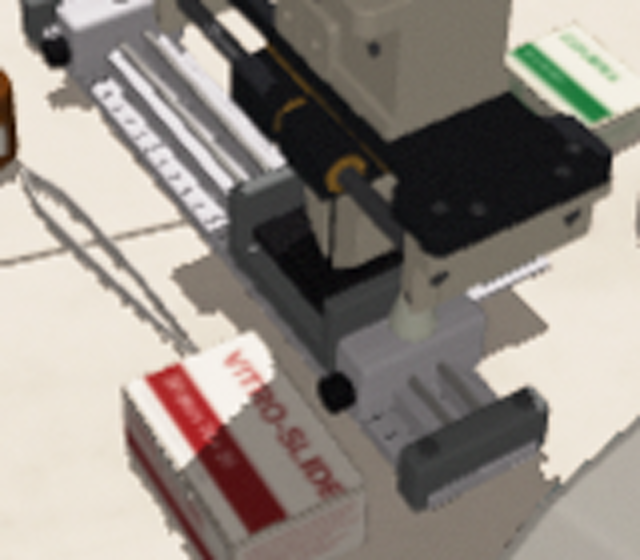

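Emit:
send_rows(claw=[1,1,1,1,1], delta_pos=[[0,-0.004,0],[0,-0.008,0],[0,-0.012,0],[0,-0.012,0],[0,-0.012,0]], dr=[[0,0,0],[0,0,0],[0,0,0],[0,0,0],[0,0,0]])

```text
clock: 5.45
position: [0.5246, 0.0225, 0.041]
ee_rot: [0.055, 3.139, 0.002]
force: [-0.5, 4.7, 5.4]
width: 0.002
```

```bash
python3 -c "
from h import *
go([.525,.069,.0405],88)
slider()"
```

```text
clock 5.45 pos [0.5246 0.0225 0.041 ] F [-0.49  4.68  5.38] w 0.002
toolx [-0.999  0.035 -0.002] tooly [0.035 0.999 0.001] toolz [ 0.002  0.001 -1.   ]
delta [0.0049 0.1861 0.0022]
dr [0.0007 0.0008 0.    ]
scene 211 shoulder y 2/98% [-0.0051  0.068 ]
```

Emit:
send_rows(claw=[1,1,1,1,1], delta_pos=[[0,0,-0.01],[0,0,-0.025],[0,0,-0.05],[0,0,-0.1],[0,0,-0.18]], dr=[[0,0,0],[0,0,0],[0,0,0],[0,0,0],[0,0,0]])

```text
clock: 6.0
position: [0.5228, 0.0207, 0.0857]
ee_rot: [-0.057, -3.139, 0.001]
force: [0.1, -0.4, -0.1]
width: 0.008
```

Emit:
send_rows(claw=[1,1,1,1,1], delta_pos=[[0,0,-0.15],[0,0,-0.3],[0,0,-0.4],[0,0,-0.4],[0,0,-0.4]], dr=[[0,0,0],[0,0,0],[0,0,0],[0,0,0],[0,0,0]])

```text
clock: 6.5
position: [0.5238, 0.021, 0.1863]
ee_rot: [0.057, 3.14, 0.0]
force: [-0.1, -0.1, -1.7]
width: 0.002
```

Emit:
send_rows(claw=[1,1,1,1,1], delta_pos=[[0.12,0,-0.1],[0.24,0,-0.2],[0.36,0,-0.2],[0.48,0,-0.2],[0.6,0,-0.2]], dr=[[0,0,0],[0,0,0],[0,0,0],[0,0,0],[0,0,0]])

```text
clock: 7.0
position: [0.3718, 0.0263, 0.2346]
ee_rot: [-0.057, -3.139, 0.001]
force: [-0.3, 1.1, -0.2]
width: 0.003
```

```bash
python3 -c "
from h import *
go([.525,.069,.0405],88)
slider()
for n in ('scene','top'):
  p,d=imaging.get_image(n);W=world(n,d)
  for lo,hi,y,w in ((.043,.0485,.031,.026),(.037,.043,-.017,.014),(.051,.058,.032,.038)):
    k=W[(W[...,2]>lo)&(W[...,2]<hi)&(abs(W[...,1]-y)<w)&(abs(W[...,0]-.525)<.04)]
    if len(k): print(n,lo,len(k),np.median(k,0).round(4),cv2.minAreaRect((k[:,:2]*1000).astype(np.float32)))
  cv2.imwrite(f'pics/{n}_f.png',cv2.resize(p[170:350,200:400],None,fx=3,fy=3,interpolation=cv2.INTER_CUBIC))"
```

```text
clock 7.00 pos [0.3718 0.0263 0.2346] F [-0.33  1.13 -0.18] w 0.003
toolx [-0.999  0.036  0.002] tooly [ 0.036  0.999 -0.001] toolz [-0.002 -0.001 -1.   ]
delta [-0.6079  0.1932  0.7749]
dr [-0.0004 -0.001  -0.0006]
scene 251 shoulder y 2/98% [-0.0052  0.0682]
scene 0.043 767 [0.5219 0.0301 0.0459] ((523.877197265625, 31.004287719726562), (50.367027282714844, 50.83954620361328), 89.21715545654297)
scene 0.037 350 [ 0.5139 -0.0182  0.0396] ((521.7801513671875, -17.288677215576172), (23.606895446777344, 57.10395050048828), 87.4195556640625)
scene 0.051 269 [0.5199 0.0604 0.0533] ((522.6844482421875, 31.292951583862305), (76.06871032714844, 57.33419418334961), 87.50366973876953)
top 0.043 532 [0.5242 0.0311 0.0467] ((524.4708251953125, 31.060131072998047), (50.56672668457031, 50.222190856933594), 88.91107940673828)
top 0.037 176 [ 0.5171 -0.0183  0.0404] ((522.0421752929688, -17.257251739501953), (17.8927001953125, 54.537479400634766), 89.04113006591797)
top 0.051 229 [0.524  0.0317 0.0547] ((524.4241333007812, 31.13616371154785), (75.51663970947266, 55.76029968261719), 87.68901824951172)
```

View pics/scene_f.png

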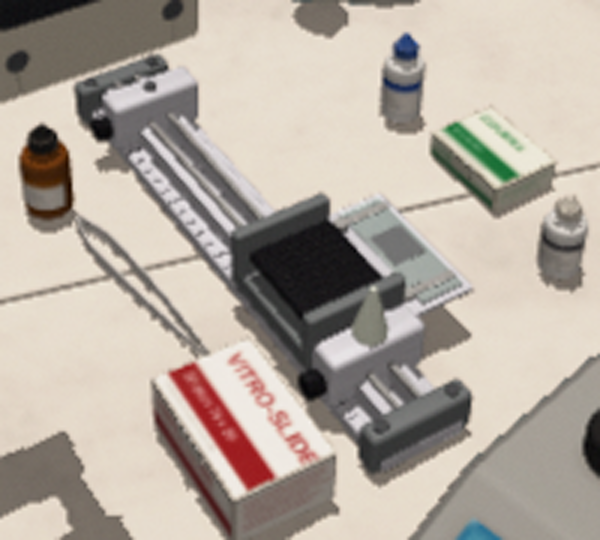

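View pics/top_f.png

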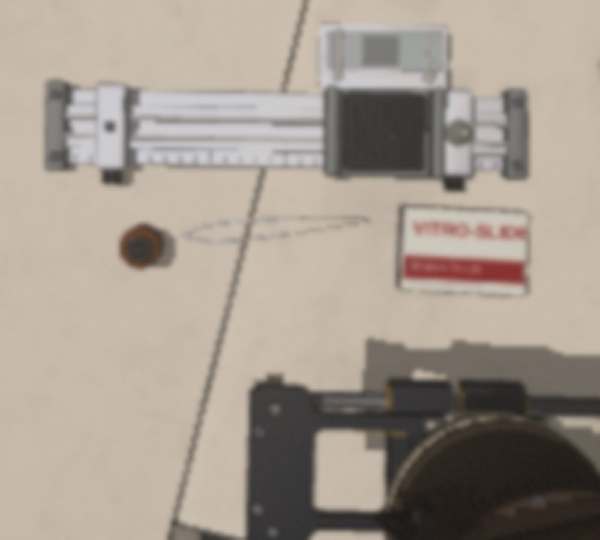

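Slider is against the cone stop (48.3 mm centre to centre). The pad is up at 46 mm, and the loose items haven't moved.

Emit:
send_rows(claw=[1,1,1,1,1], delta_pos=[[0,0,0],[0,0,0],[0,0,0],[0,0,0],[0,0,0]], dr=[[0,0,0],[0,0,0],[0,0,0],[0,0,0],[0,0,0]])

```text
clock: 7.65
position: [0.3741, 0.0266, 0.2353]
ee_rot: [-0.057, -3.141, 0.0]
force: [0.2, 0.4, 0.7]
width: 0.007
```

```bash
python3 -c "
from cell import arm
print(arm.sign_off())"
```

```text
the job is handed in; nothing more can be done
None
```

The slider now rests against the marked stop with the cone, the thumb pad is back up, and I've handed the job in at about 7.7 s.

- **Pressing and pushing:** I pressed the pad with the shut fingertips to about 5 mm (5–6 N) and kept it there while pushing the slider about 42 mm along the rail. At the stop the sideways force rose to about 4–5 N. When I pushed 3 mm further the fingertips slipped over the pad and the slider did not move, so it was against the stop. Then I lifted straight up.
- **Last checks:** Both the scene and top cameras put the pad centre 48.3 mm from the stop's centre, where 48 mm is expected. The pad top is back at about 46 mm, its height when up. In the pictures the loose things look unmoved, and the arm is clear of everything. I did not test the brake by pulling on the slider.
- **Checks that fell short:** The wrist camera could not see the slider because the gripper blocked it. One measurement from the top camera during the push failed because no slider points were found in that picture. I used the scene camera for both.

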